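# Load the spice carousel and hold the red-capped jar to the front

## Robot

A 7-joint arm with a two-finger parallel gripper is mounted at the origin on the work surface. World frame = base frame: x ahead of the robot, y to its left, z up, the work surface at z = 0. Lengths are in m, angles in rad, forces in N, time in s.
With the tool pointing down it reaches from about 0.425 to 0.95 m from the base axis. Payload 4.7 kg.
Tool frame: the origin (TCP) lies between the finger pads, 19 mm behind the fingertips; this is the grasp point; z points along the fingers, y is the line along which they close (so a half turn about z gives the same grasp; the last joint's range is limited). The gripper opens to 87 mm and grips with 3 to 60 N. Pads are 19 mm wide; open, the fingers measure 117 mm over their backs; the gripper's body (75 mm by 190 mm) begins 51 mm behind the grasp point.
Start: joints at [1.11, 0.469, -0.049, 1.532, 0.024, 1.141, -0.082], TCP at [0.283, -0.613, 0.241] pointing down, gripper open.
Joint ranges: [-2.59, 2.59], [-0.33, 1.99], [-1.39, 1.29], [0.1, 2.45], [-1.04, 4.18], [0.21, 1.99], [-2.66, 2.66]. Speed limits (rad/s): [2.57, 2.57, 3.14, 3.14, 3.14, 3.14, 3.14].

## Interface

Orientations are given as [roll, pitch, yaw] about the fixed x, y, z axes, in that order (R = Rz(yaw) Ry(pitch) Rx(roll)).
In Python, from workcell import bot, telemetry, imaging, workorder gives the robot as it stands. Calls block until the motion is done:
- bot.move_ptp(position, orientation): joint-space move of the TCP to a pose.
- bot.move_linear(position, feed=0.15, rotation=None, until_force=None): straight line of the TCP; rotation=None keeps the orientation; feed is the mean speed in m/s. With until_force (N) it stops when the force on the tool has changed by that much, and returns True; else False.
- bot.goto_joints(angles): joint-space move.
- bot.set_gripper(opening, grasp_force=None): opening from 0.0 (shut) to 1.0 (fully open); grasp_force is the grip in N (None keeps the last); returns when the fingers have stopped.
- bot.sleep(seconds).
- bot.ik(position, orientation): joint angles nearest the present ones, or None.
- telemetry.observe(): the state.
- imaging.capture(name): name is "side" or "top"; returns a dict with "frame" (480x640x3 uint8, red, green, blue), "vertical_fov" (degrees; the focal length in pixels is half the picture's height over the tangent of half this angle, whatever the lens; pixels are square), "cx", "cy" (the principal point, pixels), "R" (3x3) and "t" (3): a world point X has camera coordinates R X + t. Camera axes: x right, y down, z forward; pixel columns grow to the right and rows downward; lengths in m; the calibration is good to about 2 mm. A picture is of the moment at which its call begins. There is no depth.
A pose or a line that the arm cannot do raises bot.PlanningError and nothing moves.
- workorder.hand_in(): hands the job in; it is judged then, once.
Trained networks look in a picture, given as the dict that the camera call returned (one of the last four; its "shot" number tells which), for a name from the list of things; names that differ only in an ending like _2 or _b are one class to them, and where a whole thing is asked for, a point or a joint stands for the part that bears it (a point fixed in the world has none). Each returns a list of dicts, best first, with "confidence" (0 to 1); they miss things now and then, are a little off and sometimes report something else, mostly with a low value. They report only what shows in the picture. A call takes as long as a camera call.
- imaging.outline_of(picture, thing): "mask" (480x640 bool, what is visible of it) and "centre" ([column, row] in pixels, amid what is visible of it).
The state is a dict: "clock": time; "qpos": joint angles; "qvel": joint speeds; "joint_efforts": joint torques, N m; "tool_pos": TCP position; "tool_rot": TCP orientation; "contact_force": force on the tool from outside, world axes, zero at the start; "wrist_torque": the same for the moment, N m; "finger_gap": opening from 0.0 (shut) to 1.0 (fully open); "grip_force": force on a finger pad.
Only numpy, scipy, OpenCV 4.12 (cv2) and the standard library are available. Lean on these libraries where they do the work, as an engineer would, in place of code of your own. Each camera call takes 0.05 s, during which the arm holds its last target. There are 200 camera calls.

## Task

Grip the thin-walled jar with the red cap lightly, keep it upright, and stand it in the one empty holder of the spice carousel; let go of it. Then take the black knob in the middle of the carousel and turn it until that jar faces front, right in line with the red tongue on the base, and finish still gripping the knob, holding the carousel still. Leave the mug, pot, bowl and spork where they are.

Things in the scene. Friction and masses are not known exactly. Their poses are not given: they have to be found in the camera images.
- jar: the marked spice jar, loose on the table: clear cylinder with a white label band and a red cap, 42 mm diameter, 75 mm high (cap the top 17 mm, same diameter), about 0.06-0.13 kg. Origin: centre of its underside, z up. Thin-walled: it is crushed when the two fingers together press it with more than 30 N (a 15 N grip); a grip of 6 to 10 N carries it.
- base: the carousel's fixed black base, fixed to the table, 210 mm diameter. Origin: centre of its underside on the turning axis, z up; its front is its own -x direction, where the flat red tongue sticks out (34 mm wide, reaching 183 mm from the axis, 10 mm high at most).
- turntable: wooden disc 256 mm wide, top face 25 mm above the table, with five holders 72 degrees apart, 92 mm from the axis: four with fixed jars (42 mm wide, tops 99 mm above the table, black or white caps), one empty. Origin on the axis 14 mm above the table, z up, -x towards the empty holder. Turns either way without stops against light friction (0.05 N m) and damping, stays where left.
- holder (a point): centre of the floor of the empty holder, 25 mm above the table: a steel ring of 48 mm inner and 56 mm outer diameter, 24 mm high, standing on the disc. It turns with the turntable.
- knob (a point): middle of the grip of the black rubber knob on the turning axis: an upright cylinder 40 mm diameter and 36 mm high (94 to 130 mm above the table; this point 114 mm) on an 18 mm steel post. It may be gripped from above at any yaw. Nothing stands between it and the jars, whose near sides are 71 mm from the axis.
- front (a point): fixed point of the base, 92 mm in front of the axis: the centre of the empty holder's floor lies here when it faces front.
- tongue (a point): point on top of the red front tongue of the base, 150 mm from the axis, 8 mm above the table.
- mug: dark titanium mug, 86 mm diameter, 88 mm high, loose; leave it. Origin: centre of its underside.
- pot: steel cook pot, 150 mm diameter, 95 mm high, loose; leave it. Origin: centre of its underside.
- bowl: blue silicone bowl, 130 mm diameter, 50 mm high, loose; leave it. Origin: centre of its underside.
- spork: flat orange plastic spork, 166 mm long along its x, 6 mm thick, loose; leave it. Origin: on its underside near the middle.

How it is judged:
By the outcome, as a careful person would: the job done as asked, in the order asked, and still so for the second after the job is handed in, while the arm keeps its last pose, push and grip.
It also fails if it takes over 72 s, if anything falls off the work surface, if the arm or the gripper's body presses on something with over 40 N, if the wrist force passes 120 N, or if a joint passes its speed limit or range.

## Working session

There is one attempt and no reset: what is moved stays moved. The work goes in short steps, each a Python script; the robot and the scene stay as the last script left them, time stands still between calls to the robot, and variables do not carry over. Pictures are saved under pics/ and viewed, at most 10 in all, crops included, and the job is handed in when it is done.

```bash
mkdir -p pics; ls; python3 - <<'E'
from workcell import bot, telemetry, imaging, workorder
import cv2, numpy as np
for n in("side","top"):
    p=imaging.capture(n)
    cv2.imwrite(f"pics/{n}0.png",p["frame"][:,:,::-1])
    print(n,p["vertical_fov"],p["cx"],p["cy"],np.round(p["R"],4).tolist(),np.round(p["t"],4).tolist(),[k for k in p])
    for th in("jar","holder","knob","tongue","turntable","base"):
        for d in imaging.outline_of(p,th)[:3]:
            ys,xs=np.nonzero(d["mask"]); print(th,round(d["confidence"],2),np.round(d["centre"],1),xs.min(),xs.max(),ys.min(),ys.max(),len(xs))
print(telemetry.observe())
E
```

```text
pics
workcell.py
side 55.77197616391754 327.06281395340244 240.95973878122211 [[-0.9359, -0.3524, -0.0008], [-0.1966, 0.5239, -0.8288], [0.2924, -0.7755, -0.5596]] [0.5057, 0.1518, 1.1687] ['frame', 'vertical_fov', 'cx', 'cy', 'R', 't', 'shot']
jar 0.77 [291.1 323.3] 280 298 306 340 571
holder 0.79 [340.1 221.1] 300 379 186 246 3557
knob 0.3 [349.1 173.2] 329 370 153 192 1417
tongue 0.63 [340.7 222.4] 300 387 186 249 3735
turntable 0.72 [339.1 219.9] 300 379 186 247 3562
turntable 0.67 [414.9 191.4] 402 441 186 202 159
base 0.72 [340.2 221.9] 300 385 187 246 3427
top 44.129539035949726 313.71067417037494 243.71693002987087 [[-0.0263, -0.9997, 0.0003], [-0.9981, 0.0262, -0.0552], [0.0552, -0.0017, -0.9985]] [0.0228, 0.5287, 1.6138] ['frame', 'vertical_fov', 'cx', 'cy', 'R', 't', 'shot']
jar 0.84 [196.5 249.1] 187 205 244 259 243
holder 0.68 [372.  233.3] 328 421 185 277 6817
knob 0.6 [373.6 235.4] 329 421 185 277 6737
knob 0.47 [130.4 298.2] 104 151 275 323 1863
tongue 0.58 [373.8 234.5] 328 421 185 294 7018
turntable 0.83 [373.6 232.9] 327 421 184 277 6925
base 0.91 [371.1 231.3] 328 421 185 294 7127
{'clock': 0.7, 'qpos': array([ 1.11009721,  0.46855096, -0.04859856,  1.53252725,  0.02411994,
        1.14099927, -0.08227983]), 'qvel': array([ 4.05362174e-04,  1.09311390e-03,  2.05091100e-03, -7.89219852e-05,
       -8.05675186e-04, -8.23403500e-04,  1.71849749e-03]), 'joint_efforts': array([ 1.08049110e-04, -5.07672858e+01, -8.04159511e-02, -2.36407721e+01,
       -6.11239951e-02,  3.10153537e-02, -2.46187113e-06]), 'tool_pos': array([ 0.28252777, -0.6130319 ,  0.24129438]), 'tool_rot': array([ 3.14149274e+00, -2.13308040e-05,  4.31836871e-01]), 'contact_force': array([-0.60347439,  0.4174259 ,  0.56805554]), 'wrist_torque': array([ 0.06488411,  0.04534274, -0.04333557]), 'grip_force': 0.0, 'finger_gap': 1.0015353006194818}
```

View pics/side0.png

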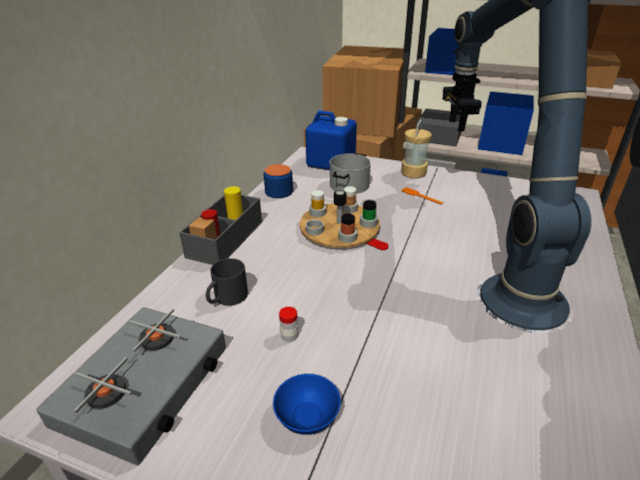

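View pics/top0.png

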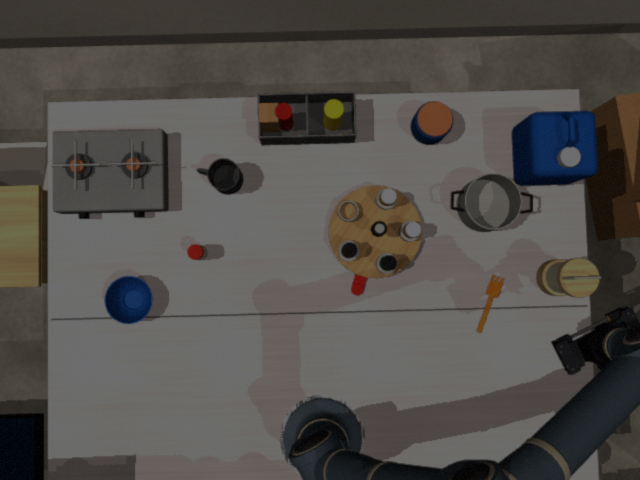

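The side view shows the jar at (289,323), the knob at (340,200), the empty ring at (315,228) and the tongue at (378,245). The top view shows the jar cap at (196,251), the knob at (379,229), the empty ring at (349,211) and the tongue at (358,286).

```bash
cat > h.py <<'E'
from workcell import bot, telemetry, imaging, workorder
import cv2, numpy as np
from scipy.optimize import least_squares
def f(p): return 240/np.tan(np.radians(p["vertical_fov"])/2)
def proj(p,X):
    c=np.atleast_2d(X)@np.array(p["R"]).T+p["t"]; return c[:,:2]/c[:,2:]*f(p)+[p["cx"],p["cy"]]
def at_z(p,uv,z):
    R=np.array(p["R"]); o=-R.T@p["t"]; d=R.T@[(uv[0]-p["cx"])/f(p),(uv[1]-p["cy"])/f(p),1]
    return o+d*(z-o[2])/d[2]
def blob(m,near,rad=25):
    n,l,s,c=cv2.connectedComponentsWithStats(m.astype(np.uint8))
    ok=[i for i in range(1,n) if s[i,4]>25 and np.hypot(*(c[i]-near))<rad]
    i=max(ok,key=lambda i:s[i,4]); return c[i],l==i
def red(p):
    h=cv2.cvtColor(p["frame"],cv2.COLOR_RGB2HSV).astype(int)
    return ((h[...,0]<6)|(h[...,0]>174))&(h[...,1]>170)&(h[...,2]>60)
E
python3 - <<'E'
from h import *
T=imaging.capture("top"); S=imaging.capture("side")
# table disc: all visible wood-disc outline -> hull ellipse
h=cv2.cvtColor(T["frame"],cv2.COLOR_RGB2HSV)
for n,p,k in(("top",T,(196,251)),("side",S,(289,315))):
    c,m=blob(red(p),k); ys,xs=np.nonzero(m); print(n,"cap",c,xs.min(),xs.max(),ys.min(),ys.max(),at_z(p,c,.075 if n=="top" else .0665))
c,m=blob(red(T),(358,286)); print("tongue top",c,at_z(T,c,.008)); tt=at_z(T,c,.008)
cs,ms=blob(red(S),(378,245)); print("tongue side",cs,at_z(S,cs,.008))
for uv,z in(((379,229),.13),((349,211),.049)): print("top",uv,at_z(T,uv,z))
for uv,z in(((340,192),.13),((315,223),.049)): print("side",uv,at_z(S,uv,z))
m=imaging.outline_of(T,"turntable")[0]["mask"].astype(np.uint8)
m=cv2.morphologyEx(m,cv2.MORPH_OPEN,np.ones((9,9)))
hull=cv2.convexHull(max(cv2.findContours(m,0,1)[0],key=len)); print(cv2.fitEllipse(hull),at_z(T,cv2.fitEllipse(hull)[0],.02))
a=cv2.resize(T["frame"][175:305,315:435],None,fx=4,fy=4,interpolation=2)
b=cv2.resize(S["frame"][175:260,290:395],None,fx=4,fy=4,interpolation=2)
H=max(len(a),len(b)); z=np.zeros
b=cv2.copyMakeBorder(b,0,H-len(b),0,0,0)
cv2.imwrite("pics/z1.png",np.clip(np.hstack([a.astype(float)*1.5,b]),0,255)[:,:,::-1].copy()[:, :900]); print(a.shape,b.shape)
E
```

```text
top cap [195.15116279 251.52325581] 188 202 245 258 [0.51334159 0.32319132 0.075     ]
side cap [287.76694915 314.58898305] 279 296 307 322 [0.51260186 0.32646452 0.0665    ]
tongue top [358.20772947 284.51690821] [ 0.41389767 -0.11049707  0.008     ]
tongue side [377.89781022 244.        ] [ 0.41574629 -0.10357296  0.008     ]
top (379, 229) [ 0.55605933 -0.15885889  0.13      ]
top (349, 211) [ 0.61317396 -0.08859623  0.049     ]
side (340, 192) [ 0.55819286 -0.15956646  0.13      ]
side (315, 223) [ 0.61263032 -0.08724154  0.049     ]
((374.68927001953125, 231.00709533691406), (92.41138458251953, 93.2046127319336), 148.52487182617188) [ 0.55935408 -0.15927533  0.02      ]
(520, 480, 3) (520, 420, 3)[ WARN:0@2.146] global loadsave.cpp:1063 imwrite_ Unsupported depth image for selected encoder is fallbacked to CV_8U.
```

```bash
python3 - <<'E'
import cv2,numpy as np
a=cv2.imread("pics/top0.png")[180:300,322:430]; b=cv2.imread("pics/side0.png")[180:255,293:393]
a=cv2.resize(np.clip(a*1.7,0,255).astype(np.uint8),None,fx=4,fy=4,interpolation=2); b=cv2.resize(b,None,fx=3.6,fy=3.6,interpolation=2)
b=cv2.copyMakeBorder(b,0,len(a)-len(b),0,0,0); cv2.imwrite("pics/z1.png",np.hstack([a,b])); print(a.shape,b.shape)
E
```

```text
(480, 432, 3) (480, 360, 3)
```

View pics/z1.png

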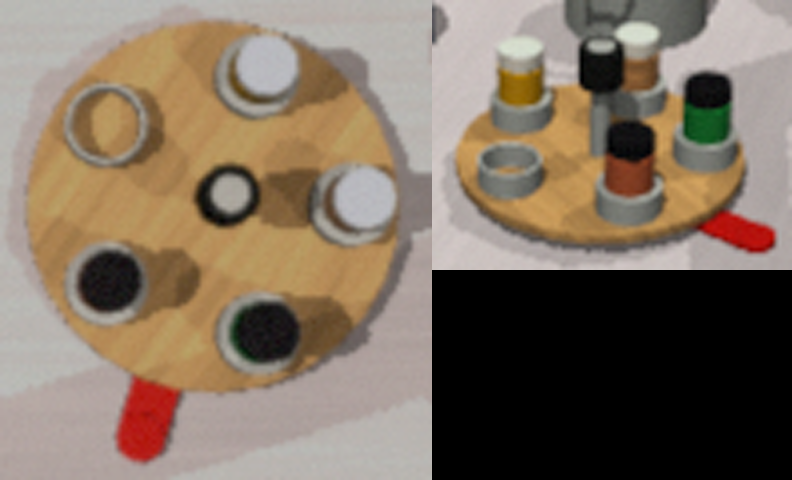

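The zoom shows the ring at about (348.4,210.6) in the top view and (314.5,223.4) in the side view. The four fixed caps and the knob top are clear in both. I'll fit the axis and turntable angle to all of these points together.

```bash
cat > fit.py <<'E'
from h import *
def tt(a,x,y): return lambda q,r,z:[x+r*np.cos(q),y+r*np.sin(q),z]
E
python3 - <<'E'
from h import *
T=imaging.capture("top"); S=imaging.capture("side")
D=np.radians(72)
# image points: (slot index, z, top px, side px); slot 0 = empty, ccw order
pts=[(None,.130,(378.6,228.4),(339.5,192.1)),(0,.049,(348.4,210.6),(314.5,223.4)),(1,.099,(349.4,249.9),(348.4,216.0)),
 (2,.099,(387.9,262.4),(369.5,202.3)),(3,.099,(412.6,229.4),None),(4,.099,(388.9,196.1),(317.5,192.3))]
def P(v,k,z):
    r=0 if k is None else .092; a=v[2]+(k or 0)*D; return [v[0]+r*np.cos(a),v[1]+r*np.sin(a),z]
def res(v,cams=(0,1)):
    o=[]
    for k,z,a,b in pts:
        for i,(p,m) in enumerate(((T,a),(S,b))):
            if m is not None and i in cams: o+=list(proj(p,P(v,k,z))[0]-m)
    return o
for cams in((0,1),(0,),(1,)):
    s=least_squares(lambda v:res(v,cams),[.558,-.159,.91]); v=s.x
    print(cams,v[:2],np.degrees(v[2]),np.round(s.fun,1))
    c,_=blob(red(T),(358,286)); w=at_z(T,c,.008)[:2]-v[:2]; print(" tongue top",np.hypot(*w),np.degrees(np.arctan2(w[1],w[0])))
    c,_=blob(red(S),(378,245)); w=at_z(S,c,.008)[:2]-v[:2]; print(" tongue side",np.hypot(*w),np.degrees(np.arctan2(w[1],w[0])))
# jar: cap top disc centre / whole-mask edges
for n,p,k in(("top",T,(196,251)),("side",S,(289,315))):
    d=imaging.outline_of(p,"jar")[0]; print(n,d["confidence"])
    def J(v):
        a=np.linspace(0,2*np.pi,60); 
        return np.array([[v[0]+.021*np.cos(t),v[1]+.021*np.sin(t),z] for z in(.058,.075) for t in a])
    m=blob(red(p),k)[1].astype(np.uint8)
    def sil(v,sc=16):
        im=np.zeros((480,640),np.uint8); cv2.fillConvexPoly(im,cv2.convexHull(np.round(proj(p,J(v))*sc).astype(np.int32)),1,shift=4); return im
    def cost(v):
        im=np.zeros((480*1,640),np.uint8); M=cv2.moments(cv2.convexHull(proj(p,J(v)).astype(np.float32)))
        mm=cv2.moments(m,True); return [M["m10"]/M["m00"]-mm["m10"]/mm["m00"],M["m01"]/M["m00"]-mm["m01"]/mm["m00"]]
    s=least_squares(cost,[.512,.325],diff_step=1e-3); print(" jar",s.x,s.cost,m.sum(),sil(s.x).sum())
E
```

```text
(0, 1) [ 0.55791719 -0.15857586] 52.13422855789392 [ 0.3 -0.1  0.5  0.1 -0.4 -0.  -0.2 -0.3 -0.4 -0.1 -0.5 -0.   0.6  0.4
  0.2 -0.1  0.2  0.1 -0.5 -0.1 -0.  -0.3]
 tongue top 0.15194455046712022 161.54766674654786
 tongue side 0.1522216546608155 158.89327474161146
(0,) [ 0.55796726 -0.1586813 ] 51.907722617330165 [ 0.3 -0.1 -0.3 -0.1 -0.4 -0.3  0.5  0.5  0.2  0.2 -0.3 -0.1]
 tongue top 0.15202544306818983 161.51594203814497
 tongue side 0.152306356706701 158.8630514068113
(1,) [ 0.55789484 -0.15789402] 52.84923653907216 [ 0.4  0.2 -0.1 -0.  -0.2  0.   0.2 -0.2 -0.3 -0.1]
 tongue top 0.15170888183998088 161.78926458336792
 tongue side 0.15195656388758372 159.1300811858642
top 0.71
 jar [0.51362093 0.32468217] 1.5186116058526993e-13 171 241
side 0.91
 jar [0.51257539 0.32636483] 2.1940778855216052e-13 238 320
```

```bash
python3 - <<'E'
from h import *
Y=np.radians(52.1); o=[np.pi,0,Y]
j=[.5131,.3255]
for y in(Y,Y-np.pi):
    print(y,[np.round(q,2) if q is not None else None for q in(bot.ik([*j,.2],[np.pi,0,y]),bot.ik([.6145,-.0859,.2],[np.pi,0,y]))])
bot.move_ptp([*j,.20],o)
s=telemetry.observe(); print(s["clock"],s["qpos"],s["tool_pos"])
bot.move_linear([*j,.056],feed=.12,until_force=8)
bot.set_gripper(.56,8); s=telemetry.observe(); print(s["grip_force"],s["contact_force"])
bot.set_gripper(0.0,8); s=telemetry.observe(); print(s["clock"],s["grip_force"],s["finger_gap"],s["contact_force"],s["tool_pos"])
bot.move_linear([*j,.17],feed=.12)
s=telemetry.observe(); print(s["clock"],s["grip_force"],s["finger_gap"],s["contact_force"],s["tool_pos"])
for n in("top","side"): cv2.imwrite(f"pics/{n}1.png",imaging.capture(n)["frame"][:,:,::-1])
E
```

```text
0.9093165402890457 [array([ 0.06,  0.6 , -1.01,  1.71,  0.56,  1.15, -1.77]), array([ 0.4 ,  0.46, -0.45,  1.7 ,  0.23,  1.04, -0.79])]
-2.232276113300747 [array([ 0.14,  0.69, -1.18,  1.7 ,  0.68,  1.22,  1.28]), array([ 0.83,  0.71, -1.18,  1.67,  0.69,  1.24,  1.98])]
4.425 [ 0.06491876  0.60281142 -1.01206919  1.70611977  0.55517156  1.14989696
 -1.76807857] [0.51372288 0.32470006 0.19985549]
0.0 [ 0.18193254  0.45549576 -0.36409078]
7.0167 7.999411953496747 0.4788249016089481 [ 0.24202149 -0.15955104 -0.81159544] [0.51306764 0.32552777 0.05598691]
8.1167 7.99927260086406 0.47790403310951035 [-0.09831563 -0.58366622 -1.53259592] [0.51275663 0.32494268 0.16909275]
```

```bash
python3 - <<'E'
from h import *
Y=np.radians(52.1); o=[np.pi,0,Y]; H=[.6145,-.0859]
bot.move_linear([.5131,.3255,.22],feed=.15)
bot.move_linear([*H,.22],feed=.2)
bot.move_linear([*H,.116],feed=.12)
bot.sleep(.3)
s=telemetry.observe(); print(s["clock"],s["grip_force"],s["finger_gap"],s["contact_force"],s["tool_pos"],s["qpos"])
T=imaging.capture("top"); S=imaging.capture("side")
np.savez("s2.npz",T=T["frame"],S=S["frame"])
print([proj(p,[[*H,.06],[*H,.049],[*H,.135]]).round(1).tolist() for p in(T,S)])
a=cv2.resize(T["frame"][180:270,322:422],None,fx=4,fy=4,interpolation=2); b=cv2.resize(S["frame"][140:260,275:375],None,fx=4,fy=4,interpolation=2)
a=cv2.copyMakeBorder(np.clip(a*1.7,0,255).astype(np.uint8),0,len(b)-len(a),0,0,0); cv2.imwrite("pics/z2.png",np.hstack([a,b])[:,:,::-1])
E
```

```text
12.2833 7.99927229702007 0.4775269898574529 [-0.00108954 -0.9940266  -0.24605664] [ 0.61472004 -0.0859515   0.11650355] [ 0.71385252  0.7096207  -0.94715251  1.74846155  0.66219979  1.0366617
 -1.1369773 ]
[[[348.2, 210.1], [348.0, 210.5], [349.9, 206.8]], [[314.2, 220.0], [314.3, 223.1], [313.8, 198.3]]]
```

View pics/z2.png

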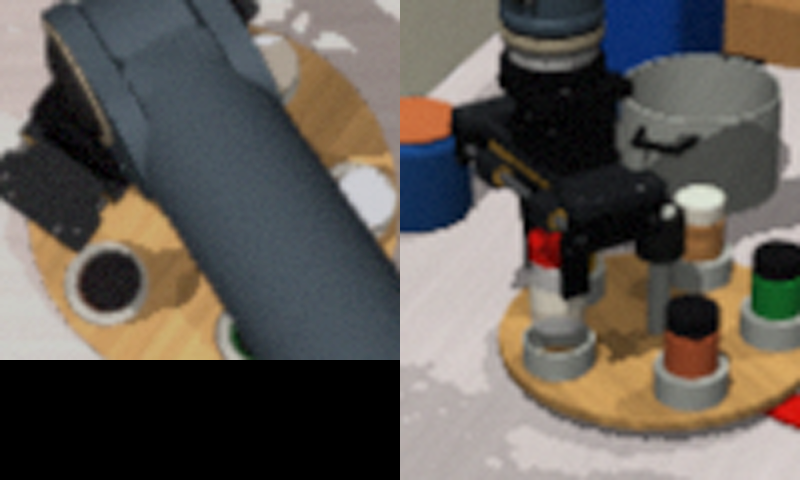

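The arm hides the jar from the top camera. In the side crop the jar bottom, centred near zoomed column 557, sits just above the ring, centred near 560. It looks slightly left, so I'll measure it at sub-pixel level.

```bash
python3 - <<'E'
import numpy as np
d=np.load("s2.npz"); S=d["S"].astype(int)
for r in range(206,236,2): print(r,S[r,302:328].sum(1).tolist() )
print("sat")
for r in range(206,236,3): print(r,(S[r,302:328,0]-S[r,302:328,2]).tolist())
E
```

```text
206 [592, 594, 556, 409, 203, 176, 302, 337, 288, 229, 221, 182, 80, 52, 20, 25, 11, 28, 15, 23, 94, 190, 278, 302, 278, 247]
208 [587, 500, 358, 357, 338, 332, 366, 387, 425, 435, 457, 478, 379, 122, 28, 23, 8, 18, 18, 16, 162, 288, 299, 250, 227, 244]
210 [550, 435, 355, 364, 354, 362, 390, 393, 420, 432, 435, 440, 357, 156, 21, 17, 16, 21, 15, 11, 137, 210, 198, 206, 232, 257]
212 [559, 509, 487, 402, 323, 374, 449, 455, 471, 452, 430, 431, 362, 148, 31, 26, 19, 25, 6, 13, 124, 216, 203, 200, 235, 272]
214 [577, 500, 405, 367, 364, 384, 445, 492, 513, 526, 516, 520, 488, 311, 74, 132, 186, 232, 223, 216, 221, 208, 216, 238, 263, 273]
216 [464, 386, 369, 368, 369, 386, 438, 484, 505, 525, 527, 517, 525, 511, 434, 325, 314, 311, 272, 244, 233, 246, 263, 281, 276, 278]
218 [402, 403, 398, 390, 372, 371, 380, 428, 454, 479, 485, 476, 472, 457, 407, 348, 350, 324, 251, 243, 250, 260, 251, 268, 269, 267]
220 [469, 465, 468, 468, 465, 443, 419, 409, 405, 405, 404, 407, 399, 397, 376, 355, 331, 304, 263, 248, 251, 267, 259, 252, 264, 269]
222 [454, 465, 453, 460, 432, 345, 287, 327, 362, 
[... 1203 characters left out ...]
 97, 92, 53, 19, 19, 19, 23, 22, 21, 22, 18, 14, 12, 14, 14, 11, 8, 2, 9, 37, 64, 71, 73]
218 [104, 103, 103, 97, 95, 64, 26, 25, 24, 24, 21, 19, 20, 22, 21, 19, 19, 21, 24, 45, 63, 65, 67, 67, 69, 71]
221 [116, 113, 114, 114, 92, 53, 15, 2, 2, 3, 1, 6, 3, 3, 2, 2, 2, 1, 3, 21, 50, 67, 66, 66, 65, 66]
224 [110, 111, 110, 64, 3, 5, 4, 3, 2, 3, 5, 3, 2, 1, 3, 3, 4, 2, 4, 2, 5, 18, 51, 53, 52, 52]
227 [106, 106, 108, 76, 5, 5, 4, 12, 24, 36, 54, 51, 47, 46, 40, 34, 18, 7, 7, 5, 3, 24, 64, 84, 91, 70]
230 [94, 95, 92, 65, 10, 3, 5, 7, 5, 5, 5, 4, 6, 4, 7, 5, 3, 4, 3, 3, 0, 32, 83, 101, 95, 80]
233 [43, 71, 87, 94, 85, 55, 24, 11, 3, 5, 5, 4, 3, 5, 5, 4, 5, 4, 18, 62, 99, 110, 110, 107, 107, 103]
```

The side view puts the jar centre at column 314.2 and the ring centre at 314.3, so they line up within 0.5 mm. I'll lower it with a force stop.

```bash
python3 - <<'E'
from h import *
H=[.6145,-.0859]
r=bot.move_linear([*H,.090],feed=.05,until_force=5); s=telemetry.observe(); print(r,s["contact_force"],s["tool_pos"],s["grip_force"])
if not r:
    r=bot.move_linear([*H,.079],feed=.03,until_force=4); s=telemetry.observe(); print(r,s["contact_force"],s["tool_pos"],s["grip_force"],s["clock"])
S=imaging.capture("side"); b=cv2.resize(S["frame"][140:260,275:400],None,fx=4,fy=4,interpolation=2); cv2.imwrite("pics/z3.png",b[:,:,::-1])
E
```

```text
False [-0.60623769 -0.00734808 -0.54897395] [ 0.61457561 -0.08574544  0.08992521] 7.999280427466147
True [0.35802754 0.6278167  2.11650048] [ 0.61479892 -0.08588597  0.07990231] 8.003334177774377 13.425
```

View pics/z3.png

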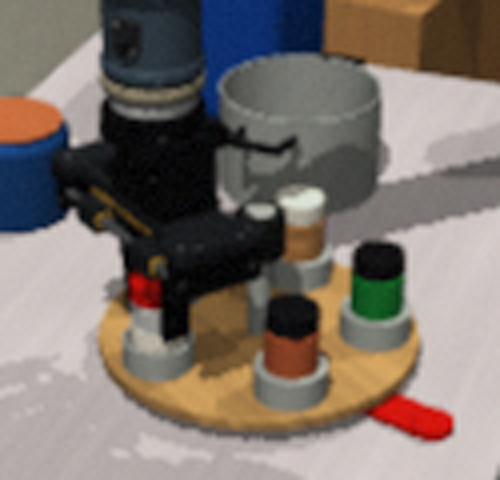

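The jar is seated; contact came at z=0.0799. I'll release it, retreat, grip the knob and turn about +109°.

```bash
python3 - <<'E'
from h import *
H=[.6145,-.0859]; A=[.5579,-.1586]
bot.set_gripper(.68,8); bot.move_linear([*H,.10],feed=.04); bot.move_linear([*H,.21],feed=.15)
y0=np.radians(-58)
bot.move_ptp([*A,.21],[np.pi,0,y0]); bot.set_gripper(.9)
s=telemetry.observe(); print(s["clock"],s["qpos"].round(2),s["tool_pos"])
S=imaging.capture("side"); b=cv2.resize(S["frame"][140:260,275:400],None,fx=4,fy=4,interpolation=2); cv2.imwrite("pics/z4.png",b[:,:,::-1])
# free-air test of a pure rotation
c=s["clock"]; bot.move_linear([*A,.21],rotation=[np.pi,0,y0+.1],feed=.05); s=telemetry.observe(); print("dt",s["clock"]-c,s["tool_rot"],s["tool_pos"])
print([None if q is None else q.round(2) for q in[bot.ik([*A,.114],[np.pi,0,y0+np.radians(a)]) for a in(0,40,80,125)]])
E
```

```text
17.7167 [ 0.66  0.41 -0.6   1.77  0.26  1.04 -2.61] [ 0.55790083 -0.15860985  0.21001354]
dt 0.3000000000000007 [-3.14144770e+00  1.55703606e-04 -9.14718645e-01] [ 0.55787759 -0.15861921  0.20996905]
[array([ 0.53,  0.49, -0.43,  1.87,  0.27,  0.84, -2.62]), array([ 0.71,  0.55, -0.69,  1.86,  0.44,  0.89, -2.07]), array([ 0.81,  0.6 , -0.84,  1.85,  0.55,  0.94, -1.46]), array([ 0.91,  0.68, -1.  ,  1.85,  0.68,  1.01, -0.78])]
```

View pics/z4.png

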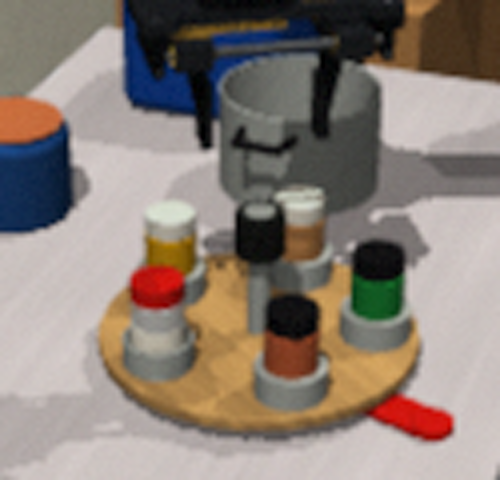

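The jar stands upright in the ring (zoom 160,330). Now grip the knob and turn it.

```bash
python3 - <<'E'
from h import *
A=[.5579,-.1586]; y0=-50.
def st(m):
    s=telemetry.observe(); print(m,round(s["clock"],2),"F",s["contact_force"].round(1),"M",s["wrist_torque"].round(2),"p",s["tool_pos"].round(4),"yaw",np.degrees(s["tool_rot"][2]).round(2),"g",round(s["grip_force"],1),round(s["finger_gap"],3),"q7",s["qpos"][6].round(2)); return s
R=lambda d:[np.pi,0,np.radians(d)]
bot.move_linear([*A,.21],rotation=R(y0),feed=.05)
bot.move_linear([*A,.114],feed=.1,until_force=8); st("down")
bot.set_gripper(.55,20); st("near"); bot.set_gripper(0,20); st("grip")
for d in np.arange(10,101,10):
    bot.move_linear([*A,.114],rotation=R(y0+d),feed=.05)
    s=st(d)
    if np.abs(s["contact_force"]).max()>25: print("stop"); break
bot.sleep(.3); st("end")
T=imaging.capture("top"); S=imaging.capture("side"); np.savez("s5.npz",T=T["frame"],S=S["frame"])
a=cv2.resize(T["frame"][190:310,320:420],None,fx=4,fy=4,interpolation=2); b=cv2.resize(S["frame"][150:270,300:400],None,fx=4,fy=4,interpolation=2)
cv2.imwrite("pics/z5.png",np.hstack([np.clip(a*1.7,0,255).astype(np.uint8),b])[:,:,::-1])
E
```

```text
down 19.38 F [0.8 0.5 0.2] M [ 0.09  0.03 -0.03] p [ 0.5585 -0.1586  0.1147] yaw -50.0 g 0.0 0.901 q7 -2.56
near 20.19 F [-0.6  0.1 -0.8] M [0.15 0.05 0.02] p [ 0.5579 -0.1586  0.114 ] yaw -50.0 g 0.0 0.549 q7 -2.56
grip 20.53 F [ 0.6  0.9 -0.9] M [ 0.24 -0.29 -0.01] p [ 0.5583 -0.1583  0.114 ] yaw -49.98 g 20.0 0.455 q7 -2.56
10 20.86 F [ 2.2  0.8 -1.7] M [ 0.28 -0.31  0.06] p [ 0.5582 -0.1584  0.114 ] yaw -40.14 g 20.0 0.459 q7 -2.41
20 21.18 F [ 2.9  0.3 -2.1] M [ 0.31 -0.39  0.05] p [ 0.5581 -0.1585  0.114 ] yaw -30.22 g 20.0 0.455 q7 -2.27
30 21.51 F [ 2.9  1.2 -2.3] M [ 0.24 -0.4   0.03] p [ 0.5581 -0.1586  0.114 ] yaw -20.26 g 20.0 0.456 q7 -2.12
40 21.83 F [ 3.6  1.1 -2.1] M [ 0.27 -0.53  0.01] p [ 0.558  -0.1586  0.114 ] yaw -10.27 g 20.0 0.456 q7 -1.97
50 22.16 F [ 2.5  0.6 -3. ] M [ 0.14 -0.5  -0.02] p [ 0.558  -0.1587  0.114 ] yaw -0.28 g 20.0 0.45 q7 -1.82
60 22.48 F [ 2.4 -0.2 -1.1] M [-0.03 -0.44  0.04] p [ 0.5579 -0.1589  0.114 ] yaw 9.71 g 20.0 0.453 q7 -1.67
70 22.81 F [ 2.6 -0.3 -0.1] M [-0.26 -0.35  0.04] p [ 0.5578 -0.159   0.114 ] yaw 19.71 g 20.0 0.454 q7 -1.52
80 23.13 F [ 0.8 -1.6  0.1] M [-0.47 -0.32  0.03] p [ 0.5578 -0.1593  0.114 ] yaw 29.7 g 20.0 0.454 q7 -1.37
90 23.46 F [ 0.9 -3.3 -0.1] M [-0.82 -0.36  0.01] p [ 0.5578 -0.1595  0.114 ] yaw 39.69 g 20.0 0.453 q7 -1.22
100 23.78 F [ 1.5 -4.9  0.1] M [-1.13 -0.36  0.04] p [ 0.5579 -0.1596  0.114 ] yaw 49.69 g 20.0 0.451 q7 -1.07
end 24.08 F [ 1.6 -5.8 -0.7] M [-1.11 -0.4   0.03] p [ 0.5579 -0.1596  0.114 ] yaw 49.71 g 20.0 0.453 q7 -1.07
```

View pics/z5.png

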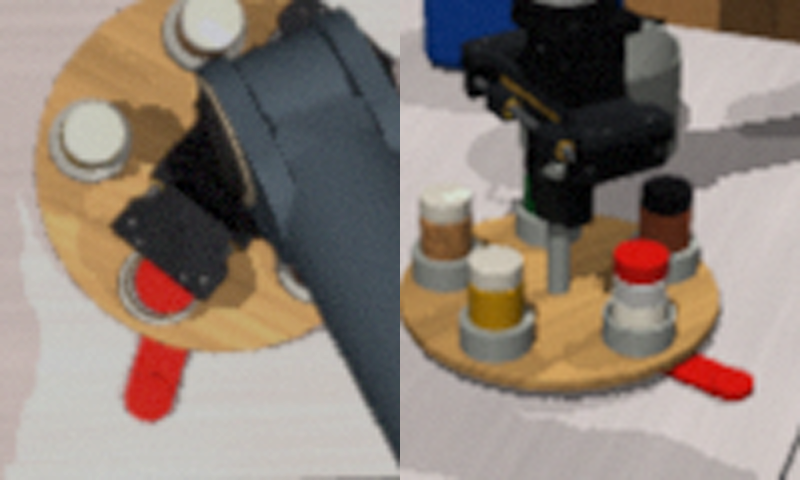

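The carousel turned cleanly. In the side view the red jar is at zoom (640,300), slightly short of the tongue at (712,378). I'll fit the turntable angle and the tongue angle per camera.

```bash
cat > ang.py <<'E'
from h import *
from scipy.optimize import minimize
D=np.radians(72)
def table(p,pts,xy0):
    def P(v,k,z): a=v[2]+k*D; return [v[0]+.092*np.cos(a),v[1]+.092*np.sin(a),z]
    s=least_squares(lambda v:np.concatenate([proj(p,P(v,k,z))[0]-m for k,z,m in pts]+[(v[:2]-xy0)/.001*.3]),[*xy0,2.7])
    return s.x,s.fun.round(1)
def tongue(p,axis,near,K=8):
    m=blob(red(p),near)[1].astype(np.uint8)
    ys,xs=np.nonzero(m); x0,y0=xs.min()-12,ys.min()-12; w,h=xs.max()-x0+12,ys.max()-y0+12
    t=cv2.blur(cv2.resize(m[y0:y0+h,x0:x0+w],None,fx=K,fy=K,interpolation=1)*1.,(1,1))
    a=np.linspace(-np.pi/2,np.pi/2,30)
    px=lambda X:np.round(((proj(p,X)-[x0,y0]+.5)*K)*16).astype(np.int32)
    def cost(v):
        b,rx=v[0],.183+v[1]; u=np.array([np.cos(b),np.sin(b)]); n=np.array([-u[1],u[0]])
        o=np.array([(.06,-.017),(.06,.017)]+[(rx-.017+.017*np.cos(q),.017*np.sin(q)) for q in a])
        T=[[*(axis+r*u+s*n),z] for r,s in o for z in(0,.009)]
        im=np.zeros(t.shape,np.uint8); cv2.fillConvexPoly(im,cv2.convexHull(px(T)),1,shift=4)
        c=np.linspace(0,2*np.pi,120); d=[[axis[0]+.128*np.cos(q),axis[1]+.128*np.sin(q),z] for q in c for z in(.014,.025)]
        cv2.fillConvexPoly(im,cv2.convexHull(px(d)),0,shift=4); return np.abs(im-t).mean()
    g=[(cost((np.radians(b),0)),b) for b in np.arange(154,168,.25)]
    r=minimize(cost,[np.radians(min(g)[1]),0],method="Nelder-Mead",options=dict(initial_simplex=[[np.radians(min(g)[1])+i,j] for i,j in((-.01,0),(.01,.001),(0,-.003))]))
    return np.degrees(r.x[0]),r.x[1],r.fun,t.mean()
E
python3 - <<'E'
from ang import *
T=imaging.capture("top"); S=imaging.capture("side"); ax=np.array([.558,-.1593])
vs=table(S,[(0,.1,(360.1,213.1)),(4,.099,(323.6,215.1)),(3,.099,(311.1,199.6)),(1,.099,(366.4,196.9))],ax)
vt=table(T,[(4,.099,(343.35,222.6)),(3,.099,(372.1,196.1))],ax)
for n,p,v,k in(("side",S,vs,(378,245)),("top",T,vt,(358,286))):
    print(n,v[0][:2],np.degrees(v[0][2]),v[1]); print(tongue(p,v[0][:2],k),tongue(p,ax,k))
E
```

```text
side [ 0.55726062 -0.15491305] 150.91940006948346 [ 0.3 -0.1  0.2 -0.4 -0.3 -1.3  0.1 -0.7 -0.2  1.3]
(np.float64(162.80748187914725), np.float64(-0.00690551280975342), np.float64(0.023740391042780747), np.float64(0.0873370655080214)) (np.float64(161.35284384753967), np.float64(-0.004569091796875002), np.float64(0.022570604946524065), np.float64(0.0873370655080214))
top [ 0.55658631 -0.15846014] 149.94897111244646 [-0.5  0.7  0.7 -1.1 -0.4  0.3]
(np.float64(161.47430821181615), np.float64(-0.006311770319938659), np.float64(0.021615729101194216), np.float64(0.12405719673161533)) (np.float64(161.1302864547945), np.float64(-0.004391398429870606), np.float64(0.019514063482086737), np.float64(0.12405719673161533))
```

```bash
python3 - <<'E'
from ang import *
A=[.558,-.1596]; y=np.radians(59.4)
bot.move_linear([*A,.114],rotation=[np.pi,0,y],feed=.05); bot.sleep(.4)
s=telemetry.observe(); print(s["clock"],s["contact_force"].round(1),s["tool_pos"].round(4),np.degrees(s["tool_rot"][2]),s["grip_force"])
T=imaging.capture("top"); S=imaging.capture("side"); np.savez("s6.npz",T=T["frame"],S=S["frame"])
# red cap blob centroid vs model cap, both cameras: which angle fits
th=np.linspace(0,2*np.pi,60)
m=red(S); c,mm=blob(m,(362,220),18); print("cap side",c,mm.sum())
for ax in((.558,-.1593),(.5579,-.1586)):
  for b in(159,160,161,162,163):
    q=np.radians(b); h=[ax[0]+.092*np.cos(q),ax[1]+.092*np.sin(q)]
    M=cv2.moments(cv2.convexHull(proj(S,[[h[0]+.021*np.cos(t),h[1]+.021*np.sin(t),z] for t in th for z in(.083,.1)]).astype(np.float32)))
    print(b,round(M["m10"]/M["m00"],2),round(M["m01"]/M["m00"],2))
a=T["frame"][225:305,330:410]; b=S["frame"][190:270,320:400]
a,b=[cv2.resize(i,None,fx=5,fy=5,interpolation=2) for i in(a,b)]; a=np.clip(a*1.7,0,255).astype(np.uint8)
ax=np.array([.558,-.159]); q=np.radians(161.3); u=np.array([np.cos(q),np.sin(q)])
for im,p,o in((a,T,(330,225)),(b,S,(320,190))):
    im=np.ascontiguousarray(im)
    P=lambda r,z:tuple(((proj(p,[*(ax+r*u),z])[0]-o+.5)*5).astype(int).tolist())
    for r,z in((.150,.008),(.175,.008),(.092,.049),(.092,.1)): cv2.circle(im,P(r,z),2,(0,255,0),-1)
    for z in(.049,):
        cv2.polylines(im,[np.array([((proj(p,[*(ax+.092*u+.028*np.array([np.cos(t),np.sin(t)])),z])[0]-o+.5)*5).astype(int) for t in th])],True,(0,255,255),1)
    if p is T:a=im
    else:b=im
cv2.imwrite("pics/z6.png",np.hstack([a,b])[:,:,::-1])
E
```

```text
25.0 [ 2.2 -4.9  0.5] [ 0.558  -0.1599  0.114 ] 59.34479068148376 20.0000720936805
cap side [363.11851852 212.82222222] 135
159 363.37 213.18
160 363.7 212.97
161 364.01 212.76
162 364.33 212.55
163 364.63 212.33
159 363.33 213.29
160 363.66 213.09
161 363.98 212.88
162 364.29 212.67
163 364.59 212.45
```

View pics/z6.png

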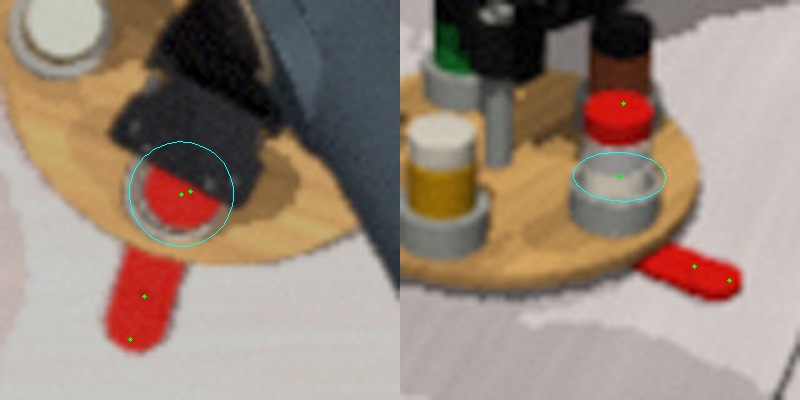

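The overlay shows the tongue model fits in both views. The actual ring sits roughly 1 px left of the model in each, so it may be about 1–2° short. I'll measure the ring edges properly.

```bash
python3 - <<'E'
from ang import *
d=np.load("s6.npz"); T=imaging.capture("top"); S=imaging.capture("side")
fS,fT=d["S"].astype(float),d["T"].astype(float)
def edges(fr,r,c0,c1):   # gray band (low R-B) on wood: sub-pixel half crossings
    x=fr[r,c0:c1,0]-fr[r,c0:c1,2]; hi_l,hi_r=x[:3].mean(),x[-3:].mean(); lo=np.median(np.sort(x)[:6])
    L=next(i for i in range(len(x)) if x[i]<(hi_l+lo)/2); R=next(i for i in range(len(x)-1,0,-1) if x[i]<(hi_r+lo)/2)
    f=lambda a,b,t:(x[a]-t)/(x[a]-x[b]); return c0+L-1+f(L-1,L,(hi_l+lo)/2),c0+R+1-f(R+1,R,(hi_r+lo)/2)
print("side ring");
for r in range(226,234): print(r,np.round(edges(fS,r,349,379),2))
print("top ring")
for r in range(260,272): 
    print(r,(fT[r,350:382,0]-fT[r,350:382,2]).astype(int).tolist())
# model silhouette left/right of ring side walls, side cam
th=np.linspace(0,2*np.pi,120)
for ax in((.558,-.1595),(.558,-.1585)):
  for b in(158,160,162,164):
    q=np.radians(b); h=[ax[0]+.092*np.cos(q),ax[1]+.092*np.sin(q)]
    ps=[proj(S,[[h[0]+.028*np.cos(t),h[1]+.028*np.sin(t),z] for t in th])[:,0] for z in(.042,.032)]
    pt=proj(T,[[h[0]+.028*np.cos(t),h[1]+.028*np.sin(t),.049] for t in th])
    print(ax,b,[(round(x.min(),2),round(x.max(),2)) for x in ps],"top",pt.min(0).round(2),pt.max(0).round(2))
E
```

```text
side ring
226 [353.27 371.69]
227 [353.27 371.56]
228 [353.35 371.48]
229 [353.24 371.48]
230 [353.1  371.43]Traceback (most recent call last):
  File "<stdin>", line 9, in <module>
  File "<stdin>", line 7, in edges
  File "<stdin>", line 7, in <lambda>
IndexError: index 30 is out of bounds for axis 0 with size 30
```

```bash
python3 - <<'E'
from ang import *
d=np.load("s6.npz"); T=imaging.capture("top"); S=imaging.capture("side"); fT=d["T"].astype(int)
i=np.load("s5.npz")
for r in range(258,276): print(r,(fT[r,350:382,0]-fT[r,350:382,2]).tolist())
th=np.linspace(0,2*np.pi,120)
for ax in((.558,-.1595),(.558,-.1585)):
  for b in(158,160,162):
    q=np.radians(b); h=[ax[0]+.092*np.cos(q),ax[1]+.092*np.sin(q)]
    c=[[h[0]+.028*np.cos(t),h[1]+.028*np.sin(t)] for t in th]
    ps=[proj(S,[[*a,z] for a in c])[:,0] for z in(.042,.032)]; pt=proj(T,[[*a,.049] for a in c])
    print(ax,b,[(round(x.min(),2),round(x.max(),2)) for x in ps],"top",pt.min(0).round(2),pt.max(0).round(2))
# other references in the side view: knob post 18 mm, z ~ .06
fr=d["S"].astype(int)
for r in(208,212,216,220): print("post",r,(fr[r,410-60:430-40,0]-fr[r,350:390,2]).tolist()[:0],fr[r,408:430].tolist()[:0],(fr[r,330:352,0]-fr[r,330:352,2]).tolist())
for z in(.05,.06,.07): print(z,proj(S,[.558,-.159,z]).round(2))
E
```

```text
258 [57, 57, 57, 57, 55, 35, 13, 14, 18, 21, 58, 47, 21, 4, -1, -1, 0, 0, 0, -3, -2, -2, -2, 1, -3, -1, -2, -1, 0, -1, -1, 1]
259 [58, 57, 59, 57, 53, 24, 9, 17, 14, 34, 79, 86, 70, 45, 18, 5, 1, 0, -1, -1, -2, 0, -1, -1, -2, -2, 1, -2, -1, 0, -2, 2]
260 [56, 57, 59, 56, 47, 16, 12, 15, 19, 56, 88, 97, 96, 86, 72, 41, 20, 4, 0, -4, 1, -1, -2, -2, -2, -4, 2, -2, -2, -2, -1, 10]
261 [56, 57, 58, 55, 37, 14, 12, 12, 24, 72, 95, 100, 99, 100, 94, 87, 68, 41, 16, 1, -4, 1, 1, 0, -4, 0, 1, 1, -1, -5, 4, 25]
262 [57, 56, 57, 54, 31, 12, 17, 13, 27, 76, 100, 101, 99, 102, 97, 99, 93, 86, 59, 29, 8, 2, 0, 0, -1, -1, 0, 0, -1, -1, 13, 36]
263 [57, 57, 55, 54, 30, 12, 18, 14, 29, 81, 98, 96, 97, 96, 99, 96, 100, 99, 89, 85, 53, 17, 5, 1, -1, 0, -1, -2, 0, 2, 25, 40]
264 [57, 56, 56, 54, 33, 13, 16, 14, 25, 71, 96, 101, 101, 99, 98, 98, 99, 98, 102, 94, 89, 71, 42, 19, 3, -3, 0, -1, 0, 12, 34, 41]
265 [58, 57, 57, 55, 36, 14, 15, 15, 14, 50, 90, 96, 101, 100, 98, 98, 97, 99, 98, 97, 99, 97, 83, 67, 26, 6, 0, 0, 6, 27, 42, 45]
266 [59, 59, 58, 54, 45, 15, 10, 15, 11, 29, 76, 98, 97, 95, 97, 102, 
[... 1875 characters left out ...]
at64(372.11)), (np.float64(353.58), np.float64(371.93))] top [354.44 252.66] [375.27 273.5 ]
(0.558, -0.1585) 162 [(np.float64(354.32), np.float64(372.72)), (np.float64(354.21), np.float64(372.54))] top [355.58 253.02] [376.41 273.86]
post 208 [] [] [3, 1, 5, 4, 4, 3, 2, 3, 2, 3, 5, 3, 28, 78, 90, 73, 71, 69, 67, 68, 70, 69]
post 212 [] [] [41, 47, 51, 59, 64, 64, 31, 10, 5, 4, 4, 3, 33, 71, 72, 71, 67, 65, 66, 68, 66, 65]
post 216 [] [] [21, 21, 22, 20, 32, 78, 84, 22, 5, 7, 4, 3, 30, 67, 67, 70, 63, 58, 57, 49, 47, 46]
post 220 [] [] [18, 17, 17, 15, 22, 75, 82, 17, 4, 7, 5, 3, 48, 99, 107, 105, 103, 102, 100, 97, 99, 99]
0.05 [[339.61 214.69]]
0.06 [[339.66 211.95]]
0.07 [[339.71 209.18]]
```

The ring edges in both cameras agree on a table angle of about 158.3°, with the ring's left edge at 353.8 and bottom at 273.0 in the top view and its centre at 362.4 in the side view. Next I'll get the tongue edges to the same precision.

```bash
cat > tg.py <<'E'
from ang import *
def tongue_edges(p,fr,rows,c0,c1,axis,z=.008):
    A=[]
    for r in rows:
        x=(fr[r,c0:c1,0]-fr[r,c0:c1,2]).astype(float); k=int(np.argmax(x)); h=np.median(np.sort(x)[-5:]); e=[]
        for s in(-1,1):
            i=k
            while x[i]>(h+5)/2: i+=s
            e.append(c0+i-s*((h+5)/2-x[i])/(x[i-s]-x[i]))
        A.append((r,e[0],e[1]))
    return A
E
python3 - <<'E'
from tg import *
d=np.load("s6.npz"); T=imaging.capture("top"); S=imaging.capture("side")
for ax in((.558,-.1595),(.558,-.1585)):
    W=[]
    for r,a,b in tongue_edges(T,d["T"].astype(int),range(278,289),344,376,ax):
        w=[at_z(T,(c,r),.008)[:2]-ax for c in(a,b)]; an=[np.degrees(np.arctan2(v[1],v[0])) for v in w]; rr=np.mean([np.hypot(*v) for v in w])
        q=np.radians(161.2); t=[v@[-np.sin(q),np.cos(q)]*1e3 for v in w]; l=[v@[np.cos(q),np.sin(q)]*1e3 for v in w]; W.append([r,round(a,2),round(b,2),*np.round(t,2),*np.round(l,0)])
    W=np.array(W,float); 
    if ax[1]==-.1595: print(W)
    # two edge lines in (l,t); tangential centre vs radius
    l1=np.polyfit(W[:,5],W[:,3],1); l2=np.polyfit(W[:,6],W[:,4],1); m=(np.polyval(l1,145)+np.polyval(l2,145))/2
    print(ax,"edges at r=145",np.polyval(l1,145),np.polyval(l2,145),"angle",161.2+np.degrees(m/145),"slopes deg",np.degrees([l1[0],l2[0]]))
    # side: column-wise edges (vertical cuts) of the tongue's top face only approximates; use rows' tip
for c in range(368,386,3): print(c,d["S"][236:254,c].astype(int)[:,0].tolist(), (d["S"][236:254,c].astype(int)[:,0]-d["S"][236:254,c].astype(int)[:,2]).tolist())
for t in(159,160,161,162,163):
    q=np.radians(t);u=np.array([np.cos(q),np.sin(q)]);n=np.array([-u[1],u[0]]);ax=np.array([.558,-.159])
    print(t,[proj(S,[*(ax+.15*u+s*n),.008])[0].round(2).tolist() for s in(-.017,.017)])
E
```

```text
[[278.   353.76 366.26 -16.9   15.95 139.   129.  ]
 [279.   353.41 365.85 -17.    15.69 142.   131.  ]
 [280.   353.1  365.64 -17.02  15.93 145.   134.  ]
 [281.   352.85 365.35 -16.87  15.98 147.   137.  ]
 [282.   352.48 364.84 -17.03  15.44 150.   140.  ]
 [283.   352.19 364.64 -16.98  15.74 153.   143.  ]
 [284.   351.85 364.42 -17.07  15.96 156.   146.  ]
 [285.   351.65 364.14 -16.78  16.03 159.   149.  ]
 [286.   351.35 363.72 -16.78  15.72 162.   152.  ]
 [287.   351.08 363.52 -16.67  15.99 165.   154.  ]
 [288.   350.84 363.24 -16.49  16.08 167.   157.  ]]
(0.558, -0.1595) edges at r=145 -16.981965742251216 15.876656331266254 angle 160.98162219204988 slopes deg [0.77134326 0.33186623]
(0.558, -0.1585) edges at r=145 -16.030257854179016 16.826631419939574 angle 161.35734084218572 slopes deg [0.75686808 0.32456068]
368 [144, 188, 177, 130, 102, 92, 128, 150, 140, 172, 201, 207, 207, 207, 207, 207, 209, 212] [61, 102, 98, 77, 62, 68, 120, 138, 73, 21, 11, 12, 12, 11, 11, 10, 11, 11]
371 [188, 143, 98, 95, 138, 193, 212, 212, 189, 138, 158, 198, 209, 210, 210, 212, 213, 211] [1
[... 277 characters left out ...]
211, 210, 211, 204, 203, 202, 192, 165, 133, 168, 201, 207, 208, 212] [10, 12, 12, 73, 183, 195, 198, 191, 191, 187, 181, 159, 69, 18, 11, 10, 11, 12]
380 [205, 206, 209, 206, 207, 206, 206, 211, 211, 213, 212, 192, 154, 148, 168, 194, 206, 207] [9, 9, 12, 12, 52, 137, 191, 193, 195, 198, 198, 175, 145, 81, 28, 12, 11, 11]
383 [206, 204, 206, 207, 206, 200, 202, 209, 210, 214, 213, 210, 179, 150, 166, 195, 205, 208] [12, 10, 10, 12, 12, 45, 131, 197, 195, 196, 198, 194, 171, 142, 43, 9, 10, 13]
159 [[373.95, 245.96], [380.66, 241.2]]
160 [[374.55, 245.62], [381.09, 240.8]]
161 [[375.13, 245.28], [381.5, 240.4]]
162 [[375.71, 244.93], [381.89, 239.99]]
163 [[376.27, 244.58], [382.27, 239.58]]
```

In the top view the tongue is at 161.2° (±0.3) and the table at about 158.5°, so I'll turn +2.7° more and measure again.

```bash
python3 - <<'E'
from tg import *
s0=telemetry.observe(); y=s0["tool_rot"][2]+np.radians(2.7)
bot.move_linear([.558,-.1596,.114],rotation=[np.pi,0,np.radians(59.4+2.7)],feed=.05); bot.sleep(.5)
s=telemetry.observe(); print(s["clock"],s["contact_force"].round(1),s["tool_pos"].round(4),np.degrees(s["tool_rot"][2]),s["grip_force"])
# average frames against noise
T=imaging.capture("top"); S=imaging.capture("side")
fT=np.mean([imaging.capture("top")["frame"].astype(float) for _ in range(4)],0); fS=np.mean([imaging.capture("side")["frame"].astype(float) for _ in range(4)],0)
np.savez("s7.npz",T=fT,S=fS)
xT=fT[...,0]-fT[...,2]; xS=fS[...,0]-fS[...,2]
def cross(v,i0,st,lev):
    i=i0
    while v[i]>lev: i+=st
    return i-st*(lev-v[i])/(v[i-st]-v[i])
# ring outer edge points in top image: rays along rows from left, columns from below
pts=[(cross(xT[r],350,1,35),r) for r in range(259,268)]+[(c,cross(xT[:,c],276,-1,35)) for c in range(362,371)]
side=[(r,cross(xS[r],349,1,52),cross(xS[r],377,-1,40)) for r in range(226,231)]
print(np.round(pts,2).tolist()); print(np.round(side,2).tolist())
th=np.linspace(0,2*np.pi,240)
P=np.array(pts)
w=np.array([at_z(T,p,.049)[:2] for p in P])
f3=least_squares(lambda c:np.hypot(*(w-c).T)-.028,[.47,-.13]).x
print("ring centre top",f3,(np.hypot(*(w-f3).T)*1e3-28).round(1))
for ax in((.558,-.1595),(.558,-.1585)):
    v=f3-ax; print(ax,"r",np.hypot(*v),"ring angle top",np.degrees(np.arctan2(v[1],v[0])))
    cs=[np.mean([proj(S,[[ax[0]+.092*np.cos(q)+.028*np.cos(t),ax[1]+.092*np.sin(q)+.028*np.sin(t),.037] for t in th])[:,0].max(),proj(S,[[ax[0]+.092*np.cos(q)+.028*np.cos(t),ax[1]+.092*np.sin(q)+.028*np.sin(t),.037] for t in th])[:,0].min()]) for q in np.radians([156,158,160,162,164])]
    print("ring angle side",np.interp(np.mean(np.array(side)[:,1:]),cs,[156,158,160,162,164]))
    W=[]
    for r,a,b in tongue_edges(T,fT,range(279,289),344,376,ax):
        q=np.radians(161.2); t=[(at_z(T,(c,r),.008)[:2]-ax) for c in(a,b)]
        W.append([x@[-np.sin(q),np.cos(q)] for x in t]+[x@[np.cos(q),np.sin(q)] for x in t])
    W=np.array(W); l1=np.polyfit(W[:,2],W[:,0],1); l2=np.polyfit(W[:,3],W[:,1],1)
    n=[-np.sin(q),np.cos(q)]
    print("tongue mid t(mm) at .145,.092:",[500*(np.polyval(l1,x)+np.polyval(l2,x)) for x in(.145,.092)],"ring t",1e3*(v@n),"tongue side-mask",tongue(S,np.array(ax),(378,245))[0])
E
```

```text
26.15 [ 1.9 -5.5  0.2] [ 0.558  -0.1599  0.114 ] 62.054668401878295 19.999952148646116
[[356.42, 259.0], [355.95, 260.0], [355.66, 261.0], [355.57, 262.0], [355.56, 263.0], [355.59, 264.0], [355.64, 265.0], [355.84, 266.0], [356.01, 267.0], [362.0, 272.9], [363.0, 273.1], [364.0, 273.44], [365.0, 273.51], [366.0, 273.53], [367.0, 273.57], [368.0, 273.6], [369.0, 273.49], [370.0, 273.35]]
[[226.0, 354.37, 372.25], [227.0, 354.33, 372.26], [228.0, 354.32, 372.27], [229.0, 354.24, 372.31], [230.0, 354.15, 372.33]]
ring centre top [ 0.47089958 -0.1299041 ] [-0.   0.2  0.3  0.  -0.1 -0.1  0.1  0.1  0.5 -0.1 -0.5 -0.2 -0.4 -0.5
 -0.2  0.2  0.6  1.1]
(0.558, -0.1595) r 0.09199130692603437 ring angle top 161.2327228878051
ring angle side 161.15756888249166
tongue mid t(mm) at .145,.092: [np.float64(-0.572836977241295), np.float64(-1.3309889586219137)] ring t 0.05253826856918869 tongue side-mask 161.32325896979214
(0.558, -0.1585) r 0.09167447161174404 ring angle top 161.82449622969477
ring angle side 161.46561593813678
tongue mid t(mm) at .145,.092: [np.float64(0.3784222144851534), np.float64(-0.3797297668954713)] ring t 0.9991875286848857 tongue side-mask 161.62287738875176
```

With a consistent axis, the ring measures 161.2° (top) and 161.2° (side), and the tongue 161.0° (top) and 161.3° (side). That's aligned within about 0.2°. One last look before handing in.

```bash
python3 - <<'E'
import numpy as np,cv2
S=np.load("s7.npz")["S"].astype(np.uint8); cv2.imwrite("pics/z8.png",cv2.resize(S[130:350,180:460],None,fx=2.5,fy=2.5,interpolation=2)[:,:,::-1])
E
```

```text
(no output)
```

View pics/z8.png

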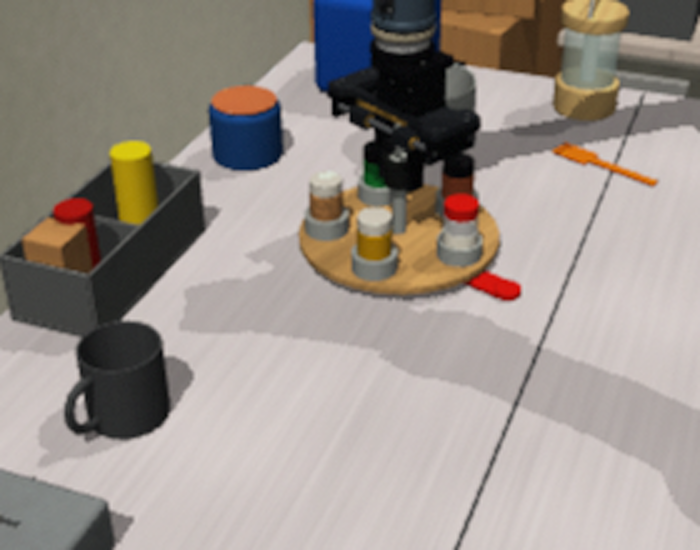

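The red-capped jar stands upright in its holder at (460,230), in line with the tongue at (495,285). The knob is still gripped, and the mug and spork look undisturbed.

```bash
python3 -c "
from workcell import workorder
print(workorder.hand_in())"
```

```text
the job is handed in; nothing more can be done
None
```

The job is handed in: the jar stands upright in the empty holder and faces front, in line with the red tongue to within about 0.3° as measured from the cameras, with the gripper still holding the knob.

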